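# Hang the rinsed tumbler on its draining peg

## Robot

A 6-joint arm with a two-finger parallel gripper is mounted at the origin on the work surface. World frame = base frame: x ahead of the robot, y to its left, z up, the work surface at z = 0. Lengths are in m, angles in rad, forces in N, time in s.
With the tool pointing down it reaches from about 0.35 to 0.925 m from the base axis. Payload 6.4 kg.
Tool frame: the origin (TCP) lies midway between the tips of the shut fingers; the grasp point (between the pads) lies 19 mm behind it; z points along the fingers, y is the direction in which the jaws open and shut (so a half turn about z gives the same grasp; the last joint's range is limited). The gripper opens to 85 mm and grips with 20 to 120 N. Pads are 22 mm wide; open, the fingers measure 114 mm over their backs; the gripper's body (76 mm by 85 mm) begins 54 mm behind the grasp point. The pads swing forward as they close: fully open they stand 13 mm farther back than shut.
Start: joints at [1.147, 0.245, 1.558, -0, 1.339, -0.174], TCP at [0.161, 0.63, 0.231] pointing down, gripper open.
Joint ranges: [-3.13, 3.13], [-1.02, 2.26], [0.13, 2.54], [-0.95, 4.09], [0.21, 2.88], [-2.74, 2.74]. Speed limits (rad/s): [2.57, 2.57, 3.14, 3.14, 3.14, 3.14].

## Interface

Orientations are given as [roll, pitch, yaw] about the fixed x, y, z axes, in that order (R = Rz(yaw) Ry(pitch) Rx(roll)).
In Python, from bench import r, optics gives the robot as it stands.
- The arm moves only by the tool drive_tool, never from a script. Its argument "motion" is a list of rows, each a list of 7 numbers: the opening, from 0 (shut) to 1 (fully open), then the shift along the world's x, y, z in m, then the turn, a rotation vector about the world's x, y, z in degrees. In form: [[hand, dx, dy, dz, ax, ay, az], ...]. A call has 1 to 10 rows; each row shifts and turns the commanded pose from where the row before left it; what a row does not reach is not made up. A row lasts 1/10 s, in which the tool goes at most 50 mm and 8.59 degrees, less where a joint would pass 70% of its speed; a pose out of reach is approached as far as the arm can. A call with a gripper value outside its range is refused whole. The fingers move at their own pace and stop on an object; "squeeze" is the grip in N (left out, the last holds). Time passes only in rows, so rows that do not move let the fingers close. It gives the time, the measured TCP pose, the force and the opening at its end, in the units of the state.
- r.get_obs(): the state, without advancing time (a new reading comes with each control period).
- optics.grab_frame(name): name is "scene" or "side" or "wrist"; returns a dict with "color" (384x512x3 uint8, red, green, blue), "camera_matrix" (3x3 intrinsics, pixels), "R" (3x3) and "t" (3): a world point X has camera coordinates R X + t. Camera axes: x right, y down, z forward; pixel columns grow to the right and rows downward; lengths in m; the calibration is good to about 2 mm. A picture is of the moment at which its call begins. There is no depth.
- r.hand_in(): hands the job in, once; it reports no verdict.
The state is a dict: "time_s": time; "joints": joint angles; "joint_vel": joint speeds; "joint_efforts": joint torques, N m; "position": TCP position; "orientation": TCP orientation; "ft_force": force on the tool from outside, world axes, zero at the start; "moment": the same for the moment, N m; "finger_gap": opening from 0.0 (shut) to 1.0 (fully open).
Only numpy, scipy, OpenCV 4.12 (cv2) and the standard library are available. Lean on these libraries where they do the work, as an engineer would, in place of code of your own. Each camera call takes 0.05 s, during which the arm holds its last target.

## Task

Take the tall white tumbler that stands mouth-down on the clear tray and hang it mouth-down over the long leaning peg (not the short one), slid down until the peg's tip meets the inside of its bottom, so that it drains. Let go and leave it hanging there, and leave the low cup where it stands.

Things in the scene. Friction and masses are not known exactly. Their poses are not given: they have to be found in the camera images.
- tumbler_mid (a point): Centre (on the axis, half-way up) of the tall white ceramic tumbler, 100 mm high, mouth-down on the clear fixed tray (170 x 320 mm, rim 12 mm high). Round, plain, outside diameter 52 mm at the closed end (up), 58 mm at the mouth (down); wall 3 mm, bottom 5 mm, so 95 mm deep inside; about 150 g. z points from the mouth to the closed end (up at the start).
- long_peg: Long steel draining peg: round rod, diameter 16 mm, round end, leaning 25 deg from vertical, roughly towards the robot, on a fixed round steel foot (diameter 110, 10 mm high). Origin on its axis at the peg's foot, 10 mm above the shelf; z runs up along the peg, tip at z = 130 mm. Tumbler fully home: its centre 85 mm up this z; let go, it settles sideways up to 15 mm, wall against peg.
- short_peg: The short peg on the other, like stand: same rod and lean but only 75 mm long; origin and axes as for the long peg. Not to be used.
- low_cup_mid (a point): Centre of the low white ceramic cup, 55 mm high, diameter 58 mm at the closed end (up) and 64 mm at the mouth (down), also mouth-down on the tray beside the tumbler. It stays where it is.
There are look-alikes about, which are no part of the job. Leave any orange or yellow look-alike of the part that bears tumbler_mid alone.

How it is judged:
On the way:
1. the tumbler is lifted well clear of the tray (height (world z) of tumbler_mid above 0.1 m), for 0.1 s.
At the end, for the whole second after the job is handed in: The tumbler hangs at rest over the long peg, the peg inside it: its centre 70 to 100 mm up the peg's axis and within 25 mm of it along each sideways axis, the tumbler's axis within 17 degrees of the peg's; the low cup is within 30 mm of where it stood (z of tumbler_mid in the frame of long_peg between 0.07 and 0.1 m and x of tumbler_mid in the frame of long_peg between -0.025 and 0.025 m and y of tumbler_mid in the frame of long_peg between -0.025 and 0.025 m and angle between the z axis of tumbler_mid and the z axis of long_peg, either way round below 0.3 rad and linear speed of tumbler below 0.02 m/s and distance of low_cup_mid from where it was at the start of the episode below 0.03 m); the robot touches nothing.
It fails at once if the low cup is knocked or moved more than 30 mm (distance of low_cup_mid from where it was at the start of the episode above 0.03 m).
It also fails if it takes over 38 s, if anything falls off the work surface, if the arm or the gripper's body presses on something with over 40 N, if the wrist force passes 120 N, or if a joint passes its speed limit or range.

## Working session

There is one attempt and no reset: what is moved stays moved. The work goes in short steps, Python scripts to look and compute and a tool call to move; the robot and the scene stay as the last step left them, time stands still between calls to the robot, and variables do not carry over. Pictures are saved under pics/ and viewed, and the job is handed in when it is done.

Besides the shell and the picture viewer there is one more tool, called after "Call:" by a JSON object that holds its "method" and its "body", one argument or row to a line. drive_tool: Moves the arm, as the interface text tells. Its arguments: {"type":"object","properties":{"motion":{"type":"array"},"squeeze":{"type":"number"}},"required":["motion"]}

```bash
mkdir -p pics
cat > h.py <<'E'
import numpy as np, cv2
from bench import r, optics
def grab(n,save=None):
    f=optics.grab_frame(n)
    if save: cv2.imwrite('pics/'+save,cv2.cvtColor(f['color'],cv2.COLOR_RGB2BGR))
    return f
def ray(f,u,v):
    d=np.linalg.inv(f['camera_matrix'])@np.array([u,v,1.]); R=np.array(f['R']);t=np.array(f['t'])
    d=R.T@d; return -R.T@t, d/np.linalg.norm(d)
def onz(f,u,v,z):
    o,d=ray(f,u,v); return o+d*(z-o[2])/d[2]
def tri(*rays):
    A=sum(np.eye(3)-np.outer(d,d) for o,d in rays); b=sum((np.eye(3)-np.outer(d,d))@o for o,d in rays)
    p=np.linalg.solve(A,b); return p,[np.linalg.norm(np.cross(p-o,d)) for o,d in rays]
def proj(f,X):
    c=np.array(f['R'])@np.array(X)+np.array(f['t']); p=f['camera_matrix']@c; return p[:2]/p[2]
E
python3 - <<'E'
from h import *
import pickle
D={}
for n in('scene','side','wrist'):
    D[n]=grab(n,n+'0.png'); o,d=ray(D[n],256,192); print(n,o.round(3),d.round(3))
pickle.dump(D,open('d0.pkl','wb'))
print(r.get_obs())
E
```

```text
scene [ 1.192 -0.736  1.2  ] [-0.469  0.442 -0.764]
side [ 0.141 -0.913  1.01 ] [ 0.268  0.648 -0.713]
wrist [0.092 0.648 0.372] [ 0.269 -0.089 -0.959]
{'time_s': 0.15, 'joints': array([ 1.14690227e+00,  2.45663518e-01,  1.55878332e+00,  6.85082170e-06,
        1.33873026e+00, -1.74075926e-01]), 'joint_vel': array([-7.70005458e-04, -2.48583479e-03, -2.65051355e-03, -1.45819089e-03,
       -1.42662250e-06,  1.09161450e-03]), 'joint_efforts': array([ 1.24867012e-03, -4.29988682e+01, -3.26551902e+01, -9.05976640e-05,
        3.49472626e-03,  7.30888587e-06]), 'position': array([0.16048509, 0.62940617, 0.23040065]), 'orientation': array([-3.14003332e+00, -2.80985224e-04,  2.89177273e+00]), 'ft_force': array([ 0.12239479, -0.32864246, -0.16216639]), 'moment': array([0.01254375, 0.01815168, 0.00515964]), 'finger_gap': 1.0001440638084842}
```

View pics/scene0.png

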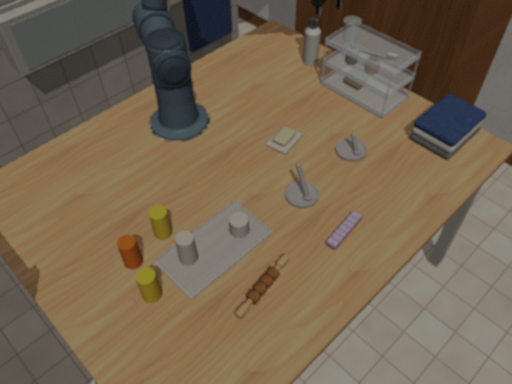

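View pics/side0.png

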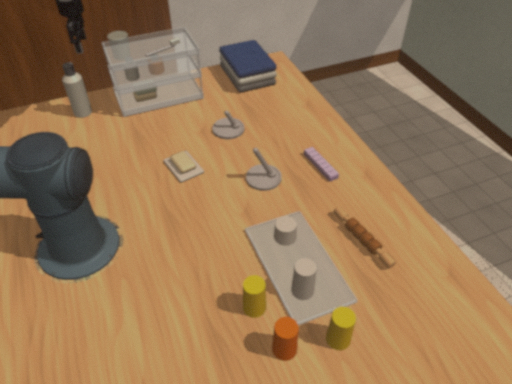

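View pics/wrist0.png

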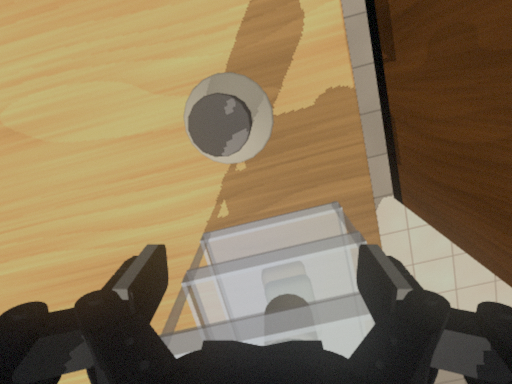

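Candidates in the scene view are the tall white (187,248), low white cup (239,224), yellow (161,222) and (149,284), and orange (131,251). I choose the tall white one at (187,248). The pegs are the long one on the foot at (303,193) and the short one at (351,149).

Run:
```python
import cv2,numpy as np
a=cv2.imread('pics/scene0.png');b=cv2.imread('pics/side0.png')
A=cv2.resize(a[195:285,140:270],(780,540)[:2],interpolation=cv2.INTER_CUBIC)
cv2.imwrite('pics/c1.png',A)
B=cv2.resize(b[205:310,240:360],(686,600),interpolation=cv2.INTER_CUBIC); cv2.imwrite('pics/c2.png',B)
C=np.hstack([cv2.resize(a[150:215,270:335],(390,390),interpolation=cv2.INTER_CUBIC),cv2.resize(b[135:200,220:285],(390,390),interpolation=cv2.INTER_CUBIC)])
cv2.imwrite('pics/c3.png',C)
```

```text
(no output)
```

View pics/c1.png

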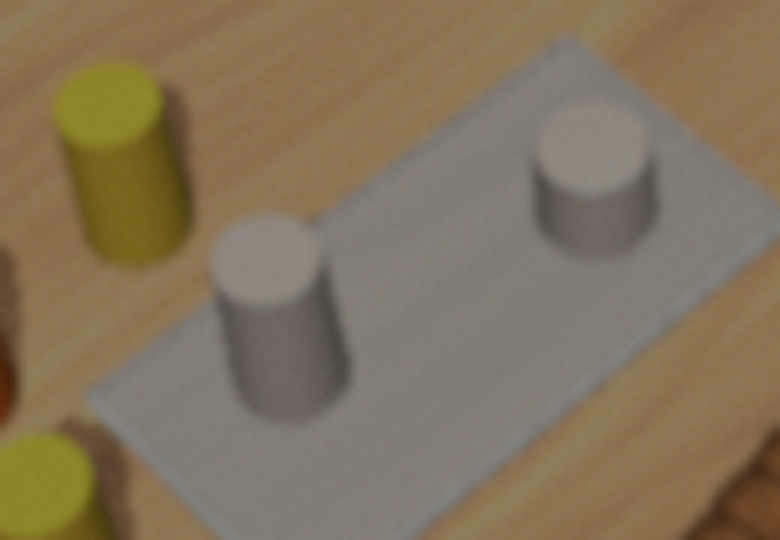

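View pics/c2.png

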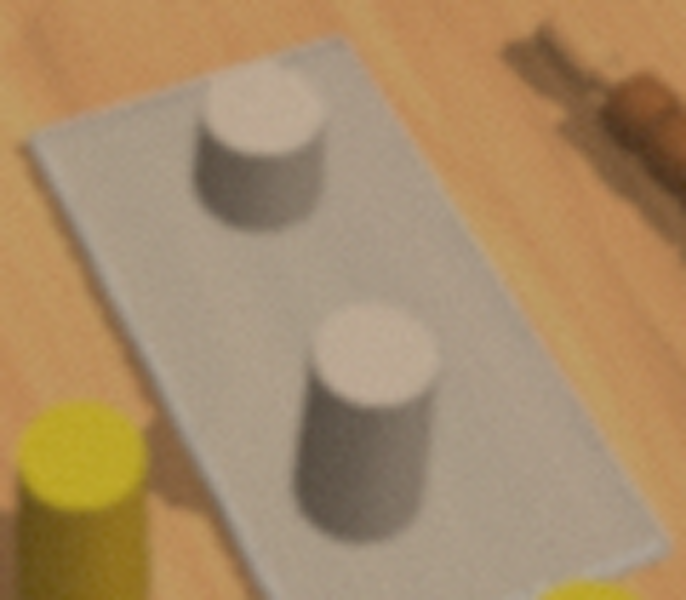

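View pics/c3.png

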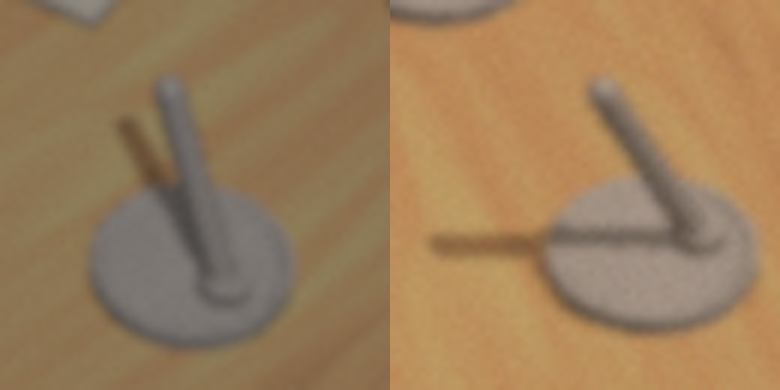

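Run:
```python
from h import *
import pickle
D=pickle.load(open('d0.pkl','rb'));S,T=D['scene'],D['side']
def P(n,a,b,z=None):
    print(n,*[np.round(x,4) for x in tri(ray(S,*a),ray(T,*b))], *( [onz(S,*a,z).round(4),onz(T,*b,z).round(4)] if z else []));
    return tri(ray(S,*a),ray(T,*b))[0]
P('tumtop',(184.25,237.75),(305.2,266.5),.105)
P('cuptop',(238.6,218.9),(285.9,223.7),.058)
t=P('tip',(297.9,164.3),(255.1,150),.127)
b=P('base',(307.1,197.1),(270.75,173.75),.012)
v=t-b;print(np.linalg.norm(v),np.degrees(np.arccos(v[2]/np.linalg.norm(v))),np.degrees(np.arctan2(v[1],v[0])))
# refined: rod axis from image lines: plane per view
for n,c in(('tumb',[.0,.0,.0]),):pass
```

```text
tumtop [ 0.4954 -0.3583  0.1009] [0.0004 0.0004] [ 0.4978 -0.3593  0.105 ] [ 0.4939 -0.3612  0.105 ]
cuptop [ 0.5283 -0.1856  0.0555] [0.001 0.001] [ 0.5292 -0.1856  0.058 ] [ 0.5273 -0.1887  0.058 ]
tip [0.5402 0.0571 0.1185] [0.0009 0.0009] [0.5447 0.052  0.127 ] [0.5364 0.0465 0.127 ]
base [0.5914 0.0536 0.0073] [0.0004 0.0004] [0.5935 0.051  0.012 ] [0.5892 0.0486 0.012 ]
0.12249751539211376 24.747431889332095 176.18557826656766
```

Run:
```python
from h import *
import pickle
D=pickle.load(open('d0.pkl','rb'));S,T=D['scene'],D['side']
def top(f,hue,n):
    h=cv2.cvtColor(f['color'],cv2.COLOR_RGB2HSV); m=((h[...,0]>=hue[0])&(h[...,0]<=hue[1])&(h[...,1]>180)&(h[...,2]>90)).astype(np.uint8)
    k,l,s,c=cv2.connectedComponentsWithStats(m)
    for i in range(1,k):
        if s[i,4]>150: print(n,hue,s[i],c[i].round(1))
for n in('scene','side'):
    top(D[n],(24,34),n);top(D[n],(0,9),n)
for n,a in(('yel1',(158,211)),('yel2',(146,273)),('or',(128,243))):
    print(n,onz(S,*a,.105).round(3))
for n,a in(('yel1',(254.5,284)),('yel2',(343,317)),('or',(286,327))):
    print(n,onz(T,*a,.105).round(3))
for n,a,b in(('rackFrontTopL',(321,62),(193,36)),('bottle top',(313,20),(68,66))):
    print(n,tri(ray(S,*a),ray(T,*b)))
```

```text
scene (24, 34) [137 269  19  18 198] [145.9 277.7]
side (24, 34) [244 276  21  19 317] [253.8 284.8]
side (24, 34) [332 308  23  20 369] [343.4 317.6]
yel1 [ 0.371 -0.354  0.105]
yel2 [ 0.515 -0.501  0.105]
or [ 0.402 -0.48   0.105]
yel1 [ 0.366 -0.36   0.105]
yel2 [ 0.509 -0.51   0.105]
or [ 0.386 -0.484  0.105]
rackFrontTopL (array([0.44827306, 0.24365764, 0.37858788]), [np.float64(0.022372915595809725), np.float64(0.022372915595809735)])
bottle top (array([0.10002382, 0.61869939, 0.18728367]), [np.float64(0.0006681225077430933), np.float64(0.0006681225077429486)])
```

Run:
```python
import cv2,numpy as np
a=cv2.imread('pics/scene0.png');b=cv2.imread('pics/side0.png')
C=np.hstack([cv2.resize(a[0:120,300:430],(390,360)),cv2.resize(b[10:130,80:210],(390,360))])
cv2.imwrite('pics/c4.png',C)
```

```text
(no output)
```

View pics/c4.png

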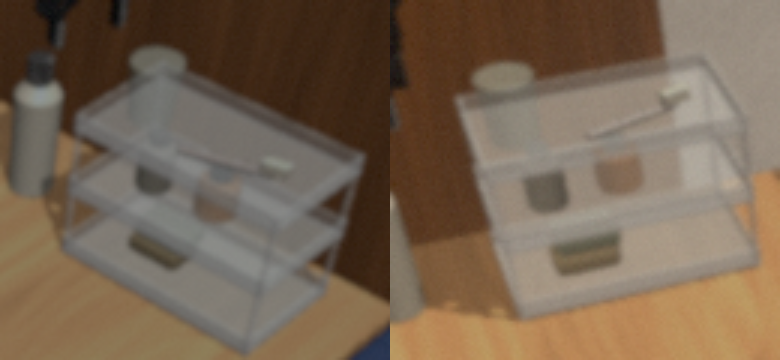

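Run:
```python
from h import *
import pickle
D=pickle.load(open('d0.pkl','rb'));S,T=D['scene'],D['side']
for n,a,b in(('botL',(322,83),(123.3,115)),('topL',(326,42),(111,66)),('botR',(382,116),(80+365/3,97)),('topR',(393,77),(80+355/3,10+118/3))):
    print(n,tri(ray(S,*a),ray(T,*b)))
print(onz(T,123.3,115,0),onz(T,200,97,0))
```

```text
botL (array([ 0.23146862,  0.54631917, -0.00180805]), [np.float64(0.0009022119959320009), np.float64(0.0009022119959320552)])
topL (array([0.23243383, 0.54239605, 0.19191205]), [np.float64(0.005651522187709398), np.float64(0.005651522187709353)])
botR (array([0.52484509, 0.54460839, 0.00175992]), [np.float64(0.0018552799188519852), np.float64(0.0018552799188520518)])
topR (array([0.53178643, 0.54218971, 0.18944994]), [np.float64(0.0044495483789693735), np.float64(0.004449548378969428)])
[0.231155   0.54524689 0.        ] [0.51964185 0.5464065  0.        ]
```

Call:
{"method": "drive_tool", "body": {
  "motion": [
    [1,0,0,0.035,0,0,0],
    [1,0,0,0.035,0,0,0],
    [1,0.028,-0.04,0,0,0,1.8],
    [1,0.028,-0.04,0,0,0,1.8],
    [1,0.028,-0.04,0,0,0,1.8],
    [1,0.028,-0.04,0,0,0,1.8],
    [1,0.028,-0.04,0,0,0,1.8],
    [1,0.028,-0.04,0,0,0,1.8],
    [1,0.028,-0.04,0,0,0,1.8],
    [1,0.028,-0.04,0,0,0,1.7]
  ]
}}

```text
time_s: 1.15
position: [0.3852, 0.308, 0.3011]
orientation: [3.142, 0.0, -3.14]
ft_force: [1.0, 0.3, -0.1]
finger_gap: 0.997
```

Call:
{"method": "drive_tool", "body": {
  "motion": [
    [1,0.028,-0.04,0,0,0,0],
    [1,0.028,-0.04,0,0,0,0],
    [1,0.01,-0.045,0,0,0,0],
    [1,0.01,-0.045,0,0,0,0],
    [1,0.01,-0.045,0,0,0,0],
    [1,0.0,-0.04,0,0,0,0],
    [1,0,0,0,0,0,0],
    [1,0,0,0,0,0,0]
  ]
}}

```text
time_s: 1.95
position: [0.4706, 0.0542, 0.301]
orientation: [3.141, -0.0, 3.139]
ft_force: [-0.1, 0.8, 0.7]
finger_gap: 1.0
```

Run:
```python
from h import *
import pickle
f=grab('wrist','w1.png');pickle.dump(f,open('w1.pkl','wb'))
o=r.get_obs();print(o['position'],o['orientation'],o['joints'].round(3),o['time_s'])
for X in([.5914,.0536,.01],[.5375,.057,.1206],[.4955,-.3585,.1]):print(proj(f,X))
```

```text
[0.4705331  0.05505206 0.30108278] [ 3.14118161e+00 -3.42865624e-04  3.14108322e+00] [-0.124 -0.236  1.914  0.     1.465 -1.694] 2.0
[260.96899179 234.25162762]
[263.68065041 230.09554606]
[-110.53778959  188.71111855]
```

View pics/w1.png

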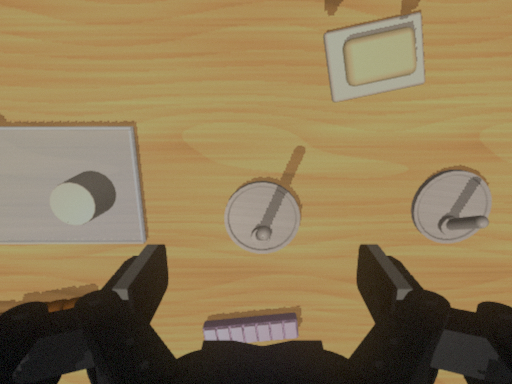

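The peg is seen nearly end-on, with the tip at about (263,234) on a foot centred at about (262,217). The low cup shows at (73,203) and the short peg at (465,223). I'll refine with a crop.

Run:
```python
import cv2
a=cv2.imread('pics/w1.png');cv2.imwrite('pics/c5.png',cv2.resize(a[170:260,215:315],(660,594),interpolation=cv2.INTER_CUBIC))
```

```text
(no output)
```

View pics/c5.png

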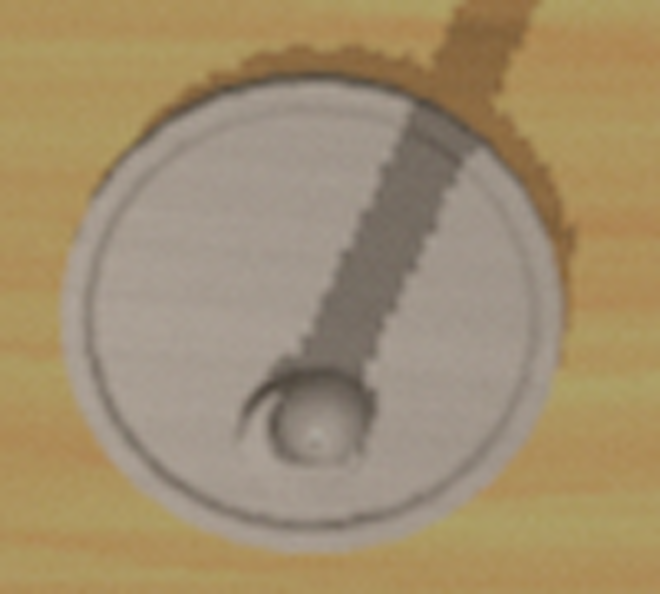

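Run:
```python
from h import *
import pickle
D=pickle.load(open('d0.pkl','rb'));S,T=D['scene'],D['side'];W=pickle.load(open('w1.pkl','rb'))
w=lambda x,y:((x+.5)/6.6-.5+215,(y+.5)/6.6-.5+170)
ws,wb=w(318,422),w(305,420)
t=tri(ray(S,297.9,164.1),ray(T,255.2,149.6),ray(W,*ws));b=tri(ray(S,307.1,197.1),ray(T,270.75,173.75),ray(W,*wb))
print(t,b,onz(W,*ws,.1206),onz(W,*wb,.01))
# foot centre from w: outline centre
print('foot',onz(W,*w(312,300),.01))
# foot centre in scene/side: crop disks (192,262)->,(650-390,250)
print(onz(S,270+192/6-.5,150+258/6-.5,.01),onz(T,220+260/6-.5,135+248/6-.5,.01))
v=t[0]-b[0];print(np.linalg.norm(v),np.degrees(np.arccos(v[2]/np.linalg.norm(v))),np.degrees(np.arctan2(v[1],v[0])))
print('cup wrist',onz(W,73,203,.058))
```

```text
(array([0.54082481, 0.05610551, 0.12081175]), [np.float64(0.0008318263560284282), np.float64(0.0009969357666531544), np.float64(0.000561156839426737)]) (array([0.59123448, 0.05350675, 0.00728324]), [np.float64(0.0005063538540677188), np.float64(0.00035459765444969426), np.float64(0.00031907496247187957)]) [0.54151803 0.05599035 0.1206    ] [0.58975199 0.05334099 0.01      ]
foot [0.56145824 0.05496819 0.01      ]
[0.56690398 0.05391542 0.01      ] [0.56381459 0.05135675 0.01      ]
0.1242441619799899 23.970706190071727 177.04885125382793
cup wrist [ 0.52664771 -0.18353818  0.058     ]
```

Call:
{"method": "drive_tool", "body": {
  "motion": [
    [1,0.0025,-0.0413,0,0,0,0],
    [1,0.0025,-0.0413,0,0,0,0],
    [1,0.0025,-0.0413,0,0,0,0],
    [1,0.0025,-0.0413,0,0,0,0],
    [1,0.0025,-0.0413,0,0,0,0],
    [1,0.0025,-0.0413,0,0,0,0],
    [1,0.0025,-0.0413,0,0,0,0],
    [1,0.0025,-0.0413,0,0,0,0],
    [1,0.0025,-0.0413,0,0,0,0],
    [1,0.0025,-0.0413,0,0,0,0]
  ]
}}

```text
time_s: 3.0
position: [0.4967, -0.3582, 0.301]
orientation: [3.141, -0.0, -3.139]
ft_force: [0.2, -0.0, 0.6]
finger_gap: 1.0
```

Call:
{"method": "drive_tool", "body": {
  "motion": [
    [1,0,0,-0.02,0,0,0],
    [1,0,0,-0.03,0,0,0],
    [1,0,0,0,0,0,0]
  ]
}}

```text
time_s: 3.3
position: [0.4948, -0.3552, 0.2461]
orientation: [3.135, -0.006, -3.14]
ft_force: [0.1, -0.6, -1.2]
finger_gap: 0.994
```

Run:
```python
from h import *
import pickle
f=grab('wrist','w2.png');pickle.dump(f,open('w2.pkl','wb'))
o=r.get_obs();print(o['position'],o['orientation'],o['joints'].round(3),o['time_s'])
print(proj(f,[.4955,-.3585,.102]))
```

```text
[ 0.4956323  -0.35595678  0.24882682] [ 3.13755628 -0.00363577 -3.13965279] [-0.808  0.142  1.644  0.     1.361 -2.381] 3.35
[256.19841441 179.89815468]
```

View pics/w2.png

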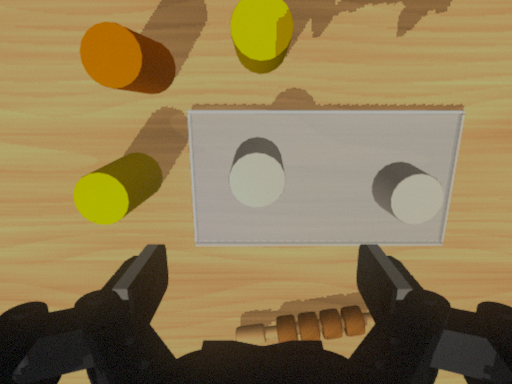

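Call:
{"method": "drive_tool", "body": {
  "motion": [
    [1,0,0,-0.04,0,0,0],
    [1,0,0,-0.04,0,0,0],
    [1,0,0,-0.04,0,0,0],
    [1,0,0,-0.03,0,0,0],
    [1,0,0,-0.03,0,0,0],
    [1,0,0,-0.02,0,0,0],
    [1,0,0,0,0,0,0],
    [1,0,0,0,0,0,0]
  ],
  "squeeze": 50
}}

```text
time_s: 4.15
position: [0.4971, -0.3584, 0.0531]
orientation: [-3.14, 0.002, -3.141]
ft_force: [-0.3, 0.2, 0.2]
finger_gap: 1.004
```

Call:
{"method": "drive_tool", "body": {
  "motion": [
    [0,0,0,0,0,0,0],
    [0,0,0,0,0,0,0],
    [0,0,0,0,0,0,0],
    [0,0,0,0,0,0,0],
    [0,0,0,0,0,0,0],
    [0,0,0,0,0,0,0],
    [0,0,0,0,0,0,0],
    [0,0,0,0,0,0,0]
  ],
  "squeeze": 50
}}

```text
time_s: 4.95
position: [0.4969, -0.3593, 0.0537]
orientation: [-3.139, 0.003, 3.141]
ft_force: [0.4, 1.4, 6.2]
finger_gap: 0.611
```

Call:
{"method": "drive_tool", "body": {
  "motion": [
    [0,0,0,0.01,0,0,0],
    [0,0,0,0.02,0,0,0],
    [0,0,0,0.03,0,0,0],
    [0,0,0,0.035,0,0,0],
    [0,0,0,0.035,0,0,0],
    [0,0,0,0.035,0,0,0],
    [0,0,0,0.035,0,0,0],
    [0,0,0,0.03,0,0,0],
    [0,0,0,0.01,0,0,0],
    [0,0,0,0,0,0,0]
  ]
}}

```text
time_s: 5.95
position: [0.496, -0.3585, 0.293]
orientation: [-3.139, 0.002, 3.141]
ft_force: [-0.4, -0.7, -2.2]
finger_gap: 0.612
```

Run:
```python
from h import *
import pickle
D={}
for n in('scene','side'): D[n]=grab(n,n+'3.png')
pickle.dump(D,open('d3.pkl','wb'))
o=r.get_obs();print(o['position'],o['orientation'],o['joints'].round(3),o['time_s'],o['finger_gap'])
p=o['position']
ims=[]
for n in D:
    u,v=proj(D[n],p).astype(int);print(n,u,v)
    y0,x0=max(v-45,0),max(u-45,0);c=cv2.cvtColor(D[n]['color'],cv2.COLOR_RGB2BGR)[y0:y0+90,x0:x0+90];print(x0,y0);ims.append(cv2.resize(c,(390,390),interpolation=cv2.INTER_CUBIC))
cv2.imwrite('pics/c6.png',np.hstack(ims))
```

```text
[ 0.49500881 -0.35754172  0.28921608] [ 3.13931929e+00 -2.20199073e-03  3.14126154e+00] [-0.811  0.114  1.601 -0.     1.43  -2.381] 6.05 0.6146886289673459
scene 174 194
129 149
side 311 212
266 167
```

View pics/c6.png

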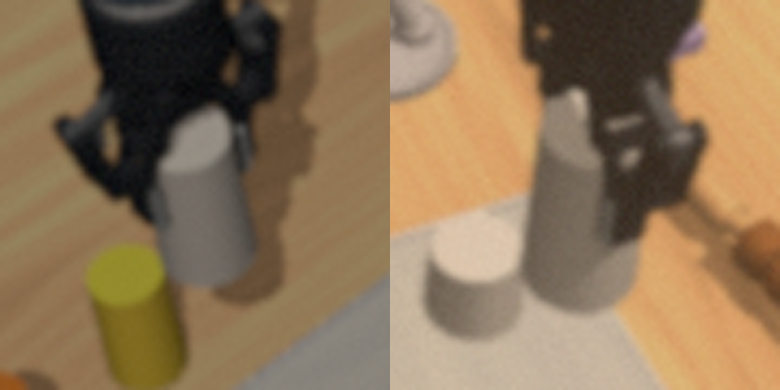

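Call:
{"method": "drive_tool", "body": {
  "motion": [
    [0,0.001,0.02,0,0,0,0],
    [0,0.001,0.04,0,0,0,0],
    [0,0.001,0.04,0,0,0,0],
    [0,0.001,0.04,0,0,0,0],
    [0,0.001,0.04,0,0,0,0],
    [0,0.001,0.04,0,0,0,0],
    [0,0.001,0.04,0,0,0,0],
    [0,0.001,0.04,0,0,0,0],
    [0,0.001,0.04,0,0,0,0],
    [0,0.001,0.04,0,0,0,0]
  ]
}}

```text
time_s: 7.05
position: [0.5041, 0.0244, 0.2892]
orientation: [3.141, -0.003, -3.141]
ft_force: [1.1, -0.3, -1.1]
finger_gap: 0.612
```

Call:
{"method": "drive_tool", "body": {
  "motion": [
    [0,0,0.025,0,0,0,0],
    [0,0,0.01,0,0,0,0],
    [0,0,0,0,-0.26,-5,0],
    [0,0,0,0,-0.26,-5,0],
    [0,0,0,0,-0.26,-5,0],
    [0,0,0,0,-0.26,-5,0],
    [0,0,0,0,-0.26,-5,0],
    [0,0,0,0,0,0,0],
    [0,0,0,0,0,0,0]
  ]
}}

```text
time_s: 7.95
position: [0.505, 0.0567, 0.2904]
orientation: [-3.118, 0.433, -3.137]
ft_force: [0.2, 0.0, -1.6]
finger_gap: 0.61
```

```bash
cat > rel.py <<'E'
from h import *
from scipy.spatial.transform import Rotation as Ro
u=np.array([-.422,.022,.906]);u/=np.linalg.norm(u);B=np.array([.5925,.0533,.0102])
o=r.get_obs();p=o['position'];M=Ro.from_euler('xyz',o['orientation']).as_matrix()
print('t',o['time_s'],'p',p.round(4),'toolz',M[:,2].round(3),'ang',np.degrees(np.arccos(-M[:,2]@u)),'gap',o['finger_gap'],'F',o['ft_force'].round(1))
d=p-B;s=d@u;print('s along',s,'lateral',(d-s*u).round(4)); print('tgt .205',(B+.205*u).round(4),'tgt .085',(B+.085*u).round(4))
E
python3 rel.py
```

```text
t 7.95 p [0.505  0.0567 0.2904] toolz [ 0.42  -0.022 -0.907] ang 0.1377880012695882 gap 0.6102783252396318 F [ 0.2  0.  -1.6]
s along 0.29090593553729904 lateral [ 0.0353 -0.003   0.0165]
tgt .205 [0.506  0.0578 0.196 ] tgt .085 [0.5566 0.0552 0.0872]
```

Call:
{"method": "drive_tool", "body": {
  "motion": [
    [0,0,0,-0.03,0,0,0],
    [0,0,0,-0.03,0,0,0],
    [0,0.001,0.001,-0.02,0,0,0],
    [0,0,0,-0.014,0,0,0],
    [0,0,0,0,0,0,0],
    [0,0,0,0,0,0,0]
  ]
}}

```text
time_s: 8.55
position: [0.5073, 0.0577, 0.1977]
orientation: [-3.117, 0.436, -3.137]
ft_force: [-0.4, 0.4, -1.5]
finger_gap: 0.609
```

```bash
python3 rel.py
python3 - <<'E'
from h import *
import pickle
D={}
for n in('scene','side'): D[n]=grab(n,n+'4.png')
pickle.dump(D,open('d4.pkl','wb'))
ims=[]
for n in D:
    u,v=proj(D[n],[.54,.056,.12]).astype(int)
    y0,x0=v-60,u-60;c=cv2.cvtColor(D[n]['color'],cv2.COLOR_RGB2BGR)[y0:y0+120,x0:x0+120];print(x0,y0);ims.append(cv2.resize(c,(390,390),interpolation=cv2.INTER_CUBIC))
cv2.imwrite('pics/c7.png',np.hstack(ims))
E
```

```text
t 8.55 p [0.5073 0.0577 0.1977] toolz [ 0.422 -0.022 -0.906] ang 0.009995827922945302 gap 0.6093538005373932 F [-0.4  0.4 -1.5]
s along 0.2059797195781721 lateral [ 0.0017 -0.0002  0.0008]
tgt .205 [0.506  0.0578 0.196 ] tgt .085 [0.5566 0.0552 0.0872]
237 104
195 89
```

View pics/c7.png

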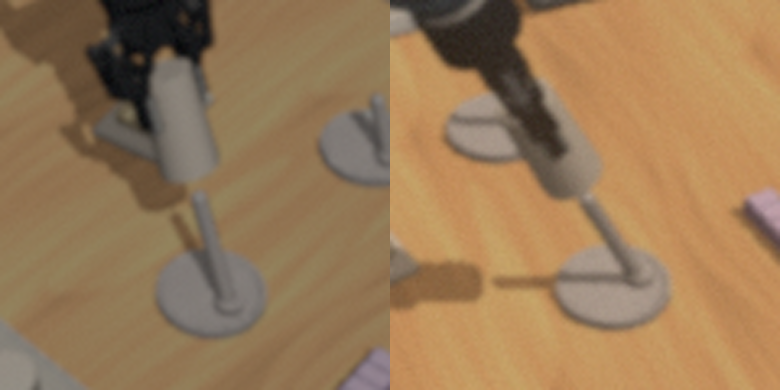

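Call:
{"method": "drive_tool", "body": {
  "motion": [
    [0,0.007,-0.0004,-0.0185,0,0,0],
    [0,0.0082,-0.0004,-0.0183,0,0,0],
    [0,0.0082,-0.0004,-0.0182,0,0,0],
    [0,0.0084,-0.0004,-0.0181,0,0,0],
    [0,0.0084,-0.0004,-0.0181,0,0,0],
    [0,0,0,0,0,0,0],
    [0,0,0,0,0,0,0]
  ]
}}

```text
time_s: 9.35
position: [0.5474, 0.0558, 0.107]
orientation: [-3.117, 0.437, -3.136]
ft_force: [0.6, -0.2, -2.3]
finger_gap: 0.612
```

```bash
python3 rel.py
```

```text
t 9.35 p [0.5474 0.0558 0.107 ] toolz [ 0.423 -0.022 -0.906] ang 0.07395195968211475 gap 0.6122951390138419 F [ 0.6 -0.2 -2.3]
s along 0.10683479773812278 lateral [0.     0.0001 0.    ]
tgt .205 [0.506  0.0578 0.196 ] tgt .085 [0.5566 0.0552 0.0872]
```

No contact yet, so I go on in small steps until the force rises.

Call:
{"method": "drive_tool", "body": {
  "motion": [
    [0,0.0034,-0.0002,-0.0073,0,0,0],
    [0,0.0025,-0.0001,-0.0054,0,0,0],
    [0,0.0013,-0.0001,-0.0027,0,0,0],
    [0,0,0,0,0,0,0]
  ]
}}

```text
time_s: 9.75
position: [0.554, 0.0554, 0.0903]
orientation: [-3.118, 0.436, -3.137]
ft_force: [0.2, -1.2, -1.8]
finger_gap: 0.616
```

Call:
{"method": "drive_tool", "body": {
  "motion": [
    [0,0.0008,0,-0.0018,0,0,0],
    [0,0,0,0,0,0,0]
  ]
}}

```text
time_s: 9.95
position: [0.5549, 0.0554, 0.0888]
orientation: [-3.117, 0.436, -3.136]
ft_force: [0.2, -0.4, -1.8]
finger_gap: 0.618
```

```bash
python3 rel.py
```

```text
t 9.95 p [0.5549 0.0554 0.0888] toolz [ 0.423 -0.022 -0.906] ang 0.024785087288732494 gap 0.6175952848922877 F [ 0.2 -0.4 -1.8]
s along 0.08719001326892105 lateral [-0.0008  0.0002 -0.0004]
tgt .205 [0.506  0.0578 0.196 ] tgt .085 [0.5566 0.0552 0.0872]
```

Call:
{"method": "drive_tool", "body": {
  "motion": [
    [0,0.0008,0,-0.0018,0,0,0],
    [0,0,0,0,0,0,0]
  ]
}}

```text
time_s: 10.15
position: [0.5556, 0.0554, 0.0869]
orientation: [-3.117, 0.436, -3.136]
ft_force: [0.1, -0.0, -1.7]
finger_gap: 0.613
```

```bash
python3 rel.py
cat > look.py <<'E'
from h import *
import sys
ims=[]
for n in('scene','side'):
    D=grab(n,n+sys.argv[1]+'.png')
    u,v=proj(D,[.55,.056,.09]).astype(int)
    y0,x0=v-45,u-45;c=cv2.cvtColor(D['color'],cv2.COLOR_RGB2BGR)[y0:y0+90,x0:x0+90];print(x0,y0);ims.append(cv2.resize(c,(390,390),interpolation=cv2.INTER_CUBIC))
    s=.08; 
    u_=np.array([-.422,.022,.906]);B=np.array([.5925,.0533,.0102])
    for s in(.035,.135): print(n,s,((proj(D,B+s*u_)-[x0,y0]+.5)*390/90).round(0))
cv2.imwrite('pics/L%s.png'%sys.argv[1],np.hstack(ims))
E
python3 look.py 5
```

```text
t 10.15 p [0.5556 0.0554 0.0869] toolz [ 0.422 -0.022 -0.906] ang 0.018190015904888533 gap 0.6125905786374112 F [ 0.1 -0.  -1.7]
s along 0.0851589583592137 lateral [-0.0009  0.0003 -0.0004]
tgt .205 [0.506  0.0578 0.196 ] tgt .085 [0.5566 0.0552 0.0872]
254 127
scene 0.035 [222. 266.]
scene 0.135 [187. 149.]
213 111
side 0.035 [235. 242.]
side 0.135 [178. 156.]
```

View pics/L5.png

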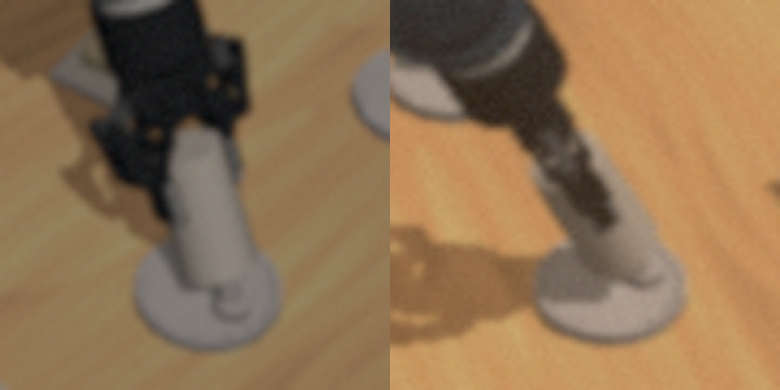

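Call:
{"method": "drive_tool", "body": {
  "motion": [
    [0,0.0006,0,-0.0012,0,0,0],
    [0,0,0,0,0,0,0]
  ]
}}

```text
time_s: 10.45
position: [0.5564, 0.0554, 0.0862]
orientation: [-3.117, 0.436, -3.136]
ft_force: [-3.1, 0.5, 2.5]
finger_gap: 0.61
```

Call:
{"method": "drive_tool", "body": {
  "motion": [
    [0,0.0006,0,-0.0012,0,0,0],
    [0,0,0,0,0,0,0]
  ]
}}

```text
time_s: 10.65
position: [0.5569, 0.0555, 0.0859]
orientation: [-3.117, 0.436, -3.136]
ft_force: [-15.5, -0.6, 16.1]
finger_gap: 0.616
```

Call:
{"method": "drive_tool", "body": {
  "motion": [
    [0,-0.0008,0,0.001,0,0,0],
    [0,0,0,0,0,0,0],
    [0.7,0,0,0,0,0,0],
    [0.75,0,0,0,0,0,0],
    [0.85,0,0,0,0,0,0],
    [1,0,0,0,0,0,0],
    [1,0,0,0,0,0,0],
    [1,0,0,0,0,0,0],
    [1,0,0,0,0,0,0]
  ]
}}

```text
time_s: 11.55
position: [0.5561, 0.0554, 0.0856]
orientation: [-3.117, 0.436, -3.136]
ft_force: [0.2, 0.5, -0.1]
finger_gap: 0.997
```

```bash
python3 rel.py; python3 look.py 6
```

```text
t 11.55 p [0.5561 0.0554 0.0856] toolz [ 0.423 -0.022 -0.906] ang 0.025410449395417742 gap 0.9968083477916977 F [ 0.2  0.5 -0.1]
s along 0.08380338996496664 lateral [-0.0011  0.0003 -0.0005]
tgt .205 [0.506  0.0578 0.196 ] tgt .085 [0.5566 0.0552 0.0872]
254 127
scene 0.035 [222. 266.]
scene 0.135 [187. 149.]
213 111
side 0.035 [235. 242.]
side 0.135 [178. 156.]
```

View pics/L6.png

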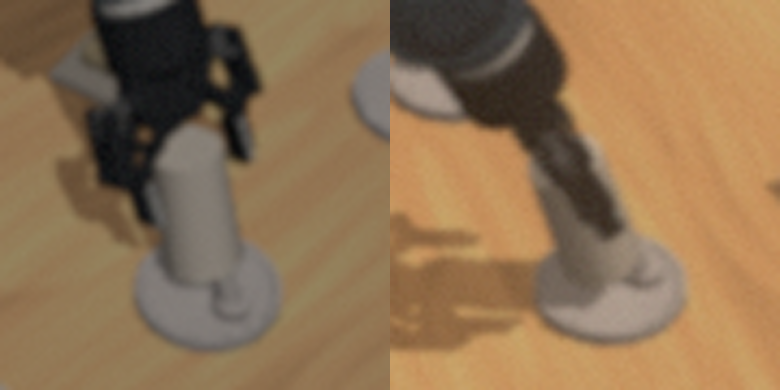

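Call:
{"method": "drive_tool", "body": {
  "motion": [
    [1,-0.0042,0.0002,0.009,0,0,0],
    [1,-0.0042,0.0002,0.009,0,0,0],
    [1,-0.0084,0.0004,0.0181,0,0,0],
    [1,-0.0084,0.0004,0.0181,0,0,0],
    [1,-0.0126,0.0006,0.0272,0,0,0],
    [1,-0.0126,0.0006,0.0272,0,0,0],
    [1,-0.0126,0.0006,0.0272,0,0,0],
    [1,-0.0126,0.0006,0.0272,0,0,0],
    [1,0,0,0.03,0,0,0],
    [1,0,0,0,0,0,0]
  ]
}}

```text
time_s: 12.65
position: [0.4822, 0.0589, 0.2855]
orientation: [-3.116, 0.448, -3.136]
ft_force: [-0.2, -0.2, 0.8]
finger_gap: 1.004
```

```bash
python3 rel.py; python3 look.py 7
python3 - <<'E'
from h import *
import pickle
W=grab('wrist','w7.png');pickle.dump(W,open('w7.pkl','wb'))
E
```

```text
t 12.65 p [0.4822 0.0589 0.2855] toolz [ 0.433 -0.023 -0.901] ang 0.6927523997711676 gap 1.0037117047711184 F [-0.2 -0.2  0.8]
s along 0.2962005402778752 lateral [ 0.0148 -0.0009  0.0069]
tgt .205 [0.506  0.0578 0.196 ] tgt .085 [0.5566 0.0552 0.0872]
254 127
scene 0.035 [222. 266.]
scene 0.135 [187. 149.]
213 111
side 0.035 [235. 242.]
side 0.135 [178. 156.]
```

View pics/L7.png

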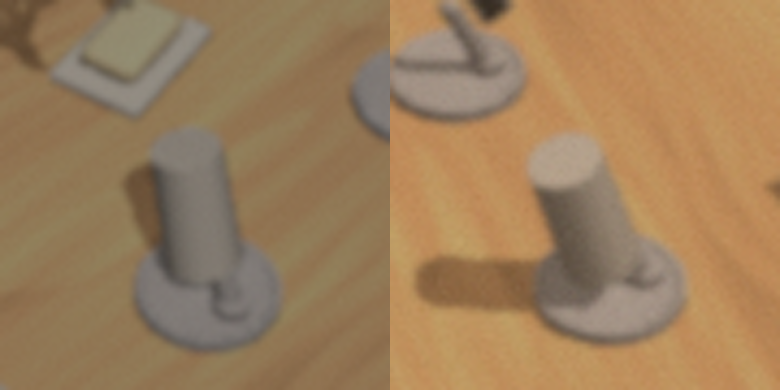

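View pics/scene7.png

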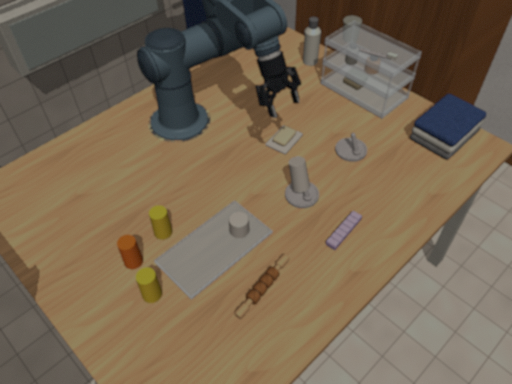

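The tumbler hangs over the long peg, top centre at (186,150) in the left crop and (177,161) in the right. The low cup is still at (239,222) in the scene view. I'll measure the pose and check that it is at rest.

```bash
python3 look.py 8
python3 - <<'E'
from h import *
import pickle
D=pickle.load(open('d0.pkl','rb'));S,T=D['scene'],D['side']
k=390/90
def P(a,b): return tri(ray(S,254+a[0]/k-.5,127+a[1]/k-.5),ray(T,213+b[0]/k-.5,111+b[1]/k-.5))
t=P((186,150),(177,161));m=P((203,260),(213,259));print(t,m)
u=np.array([-.422,.022,.906]);B=np.array([.5925,.0533,.0102])
a=t[0]-m[0];L=np.linalg.norm(a);a/=L;c=t[0]-.05*a
print(L,'ang',np.degrees(np.arccos(a@u)),'s',(c-B)@u,'lat',(c-B)-((c-B)@u)*u)
for n in('scene','side'):
    A=cv2.imread(f'pics/{n}7.png').astype(int);Bm=cv2.imread(f'pics/{n}8.png').astype(int);d=np.abs(A-Bm).max(2)
    x,y=(254,127) if n=='scene' else (213,111); print(n,'motion 7->8',(d[y:y+90,x:x+90]>30).sum())
    A=cv2.imread(f'pics/{n}0.png').astype(int);d=np.abs(A-Bm).max(2);x,y=(225,205) if n=='scene' else (270,210);print('cup diff',(d[y:y+35,x:x+30]>30).sum())
E
```

```text
254 127
scene 0.035 [222. 266.]
scene 0.135 [187. 149.]
213 111
side 0.035 [235. 242.]
side 0.135 [178. 156.]
(array([0.53447585, 0.05592998, 0.12976471]), [np.float64(0.000587043022738217), np.float64(0.0005870430227383292)]) (array([0.56021898, 0.05343633, 0.03364334]), [np.float64(0.0006359558572146049), np.float64(0.0006359558572145091)])
0.09954016519812735 ang 10.077613534816612 s 0.08364109954213254 lat [-0.00979658 -0.00046271 -0.00449683]
scene motion 7->8 0
cup diff 0
side motion 7->8 41
cup diff 0
```

Call:
{"method": "drive_tool", "body": {
  "motion": [
    [1,0,0,0,0,0,0],
    [1,0,0,0,0,0,0],
    [1,0,0,0,0,0,0],
    [1,0,0,0,0,0,0],
    [1,0,0,0,0,0,0]
  ]
}}

```text
time_s: 13.4
position: [0.4805, 0.059, 0.2786]
orientation: [-3.117, 0.436, -3.137]
ft_force: [-1.0, -0.2, 0.1]
finger_gap: 0.998
```

```bash
python3 look.py 9
python3 - <<'E'
from h import *
for n,x,y in(('scene',254,127),('side',213,111)):
    A=cv2.imread(f'pics/{n}8.png').astype(int);B=cv2.imread(f'pics/{n}9.png').astype(int);d=np.abs(A-B).max(2)[y:y+90,x:x+90]>30
    print(n,d.sum(),np.argwhere(d)[:3].tolist())
print(r.hand_in())
E
```

```text
254 127
scene 0.035 [222. 266.]
scene 0.135 [187. 149.]
213 111
side 0.035 [235. 242.]
side 0.135 [178. 156.]
scene 0 []
side 0 []
the job is handed in; nothing more can be done
None
```

The tall white tumbler is hanging mouth-down over the long peg, and I handed the job in at about 13.5 s. I gripped it at mid-height, lifted it well clear of the tray, tilted it 25° to match the peg and slid it down. At the tip the force rose to about 22 N; I then eased off, let go and backed away along the peg.

**Last checks:**
- **Tumbler position:** its centre is about 84 mm up the peg and about 11 mm to the side.
- **Tumbler tilt:** its axis is about 10° from the peg's, against a limit of 17°. I judged the mouth position for this by eye from a crop, so it is approximate.
- **At rest:** no change between the last two pairs of pictures. An earlier side-view comparison differed by 41 pixels. I put that down to the gripper still moving at the edge of the crop, but did not trace it.
- **Low cup:** no pixel change from the first pictures.
- **Gripper:** open and well away from the tumbler, touching nothing.

No check failed.

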